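# Clip the snap hook into the lifting eye of a control-panel plate

### The arm

A 6-joint arm with a two-finger parallel gripper is mounted at the origin on the work surface. World frame = base frame: x ahead of the robot, y to its left, z up, the work surface at z = 0. Lengths are in m, angles in rad, forces in N, time in s.
With the tool pointing down it reaches from about 0.425 to 0.95 m from the base axis. Payload 3.5 kg.
Tool frame: the origin (TCP) lies between the finger pads; the fingertips stand 17 mm ahead of it and the grasp point (between the pads) lies 2 mm behind it (ctrl.tip_reach is the distance from the TCP to the fingertips, in m); z points along the fingers, y is the direction in which the jaws open and shut (so a half turn about z gives the same grasp; the last joint's range is limited). The gripper opens to 85 mm and grips with 20 to 120 N. Pads are 22 mm wide; open, the fingers measure 114 mm over their backs; the gripper's body (76 mm by 85 mm) begins 54 mm behind the grasp point. The pads swing forward as they close: fully open they stand 13 mm farther back than shut.
Start: joints at [-1.365, 0.286, 1.577, -0, 1.279, -0.15], TCP at [0.235, -0.633, 0.248] pointing down, gripper open.
Joint ranges: [-2.77, 2.77], [-0.9, 2.22], [0.21, 2.48], [-1.53, 4.67], [0.24, 2.81], [-2.84, 2.84]. Speed limits (rad/s): [2.79, 2.79, 3.14, 3.14, 3.14, 3.14].

### API

Orientations are given as a unit quaternion [x, y, z, w].
In Python, from plant import monitor, imaging, workorder, ctrl gives the robot as it stands.
- The arm moves only by the tool send_rows, never from a script. Its argument "rows" is a list of rows, each a list of 4 numbers: the shift along the world's x, y, z normalised to -1 to 1, where 1 is 0.3 m, then the turn about the world's z normalised to -1 to 1, where 1 is 360 degrees. A call has 1 to 20 rows; each row is the pose to reach, as a shift and turn from the pose commanded when the call began, turning the shorter way round; what a row does not reach only later rows make up. A row lasts 1/8 s, in which the tool goes at most 62.5 mm and 10.7 degrees, less where a joint would pass 70% of its speed; a pose out of reach is approached as far as the arm can. A call with a number of a shift or a turn outside -1 to 1 is refused whole. A call with a gripper value outside its range is refused whole. "jaw" is the closure, from 0 (fully open) to 1 (shut), set as the call begins (left out, the last holds). The fingers move at their own pace and stop on an object; "newtons" is the grip in N (left out, the last holds). Time passes only in rows, so rows that repeat a pose let the fingers close. It gives the time, the measured TCP pose, the force and the opening at its end, in the units of the state.
- monitor.get_state(): the state, without advancing time (a new reading comes with each control period).
- imaging.read_camera(name): name is "scene" or "top"; returns the picture (480x640x3 uint8, red, green, blue); there is no depth.
- imaging.calibration(name): a dict with "intrinsics" (3x3 intrinsics, pixels), "cam_to_world" (4x4, takes a point from camera to world coordinates). Camera axes: x right, y up, looking along -z (the intrinsics and any distortion apply to the point x, -y, -z); pixel columns grow to the right and rows downward; lengths in m; the calibration is good to about 2 mm. A picture is of the moment at which its call begins. calibration takes no time and is no camera call.
- workorder.sign_off(): hands the job in, once; it reports no verdict.
The state is a dict: "time": time; "qpos": joint angles; "dq": joint speeds; "joint_efforts": joint torques, N m; "eef_pos": TCP position; "tcp_rot": TCP orientation; "contact_force": force on the tool from outside, world axes, zero at the start; "wrist_torque": the same for the moment, N m; "opening": opening from 0.0 (shut) to 1.0 (fully open).
Only numpy, scipy, OpenCV 4.12 (cv2) and the standard library are available. Lean on these libraries where they do the work, as an engineer would, in place of code of your own. Each camera call takes 0.05 s, during which the arm holds its last target.

### The job

The mounting plate is about to be hoisted into its cabinet: clip the loose snap hook into the lifting eye that has none, letting the eye's ring press the sprung gate open, and draw the hook back until the ring sits in its bow. With the gate shut again, give a steady pull of about one kilogram (10 N) for a second to check that it has caught, feeling your way and never loading the eye with more than 15 N, then let it go so that it stays hooked with the gate shut. Leave the other parts where they lie.

Things in the scene. Friction and masses are not known exactly. Their poses are not given: they have to be found in the camera images.
- hook: The loose snap hook (steel oval connector), 121 x 59 x 11 mm, about 0.2 kg, lying flat. Origin: centre of its underside. x along its length towards the bow (round end beyond the nose), z up. Spine: 11 mm square bar on the -y side, centre line y = -24 mm, straight from x = -33 to 33 mm. Gate on the +y side. Opening inside 99 mm long, 37 mm wide (y = -18.5 to 18.5 mm).
- gate (a joint): Angle of the hook's sprung gate (rad): 0 shut, grows as it is pushed inward, stop at 0.75. Round bar 9 mm thick, pivot at hook x = -34, y = 24 mm, its free end at x = 17.5 mm when shut. Needs about 3 N at its free end to start, about 5 N at 0.5 rad (more nearer the pivot), and springs shut by itself. It does not open outward.
- hook_grip (a point): A good place to grip the hook from above: centre of the spine bar, 20 mm towards the tail from the hook's middle (hook frame x = -20, y = -24, z = 5.5 mm). The fingers close along the hook's y, one of them inside the hook.
- hook_mouth (a point): Point (12, 20, 5.5 mm) in the hook's frame, at the gate's end; the nose (11 mm round, centre line y = 24) ends at x = 18.5 mm. The ring's bar must push the gate in with its centre at x = 5 to 12 mm, until y is below 13 mm, then slide inside the nose towards +x into the bow. Pushed nearer the gate's pivot, the gate meets its stop before the bar clears the nose.
- hook_bow (a point): Point on the hook (x = 44.5, y = 0, z = 5.5 mm in its frame): where the centre of the ring's bar lies when it sits in the bow. Sitting in the bow counts from x = 30 mm on.
- eye: The free lifting eye (left or right one), steel. Origin: centre of its collar's underside, on a 2 mm washer on the plate. z up, x along the level axis of the ring's hole, y across the ring. Ring upright, 45 mm outside, 25 mm inside, bar 10 mm round, top 51.5 mm above the plate; collar 25 mm across. See eye_ring for how it turns.
- eye_ring (a point): Centre of the free eye's ring hole, 29 mm above the plate. The eye is only finger-tight: 2 N sideways at the ring's bar turns it about its upright axis. A pull on the hook screws it clockwise (seen from above) by an unknown 0.1 to 0.7 rad until its collar binds; only then does it take the full pull, so the bar follows the hook for 2 to 12 mm first.
- eye_left (a point): Centre of the ring's upright bar at its +y side (17.5 mm from the hole's centre, 29 mm above the plate). For a hook turned half round.
- eye_right (a point): The same on the ring's -y side. With the hook's x along the eye's x, the gate is pressed onto this side by moving the hook along the eye's +y, and the hook is drawn back along -x.
- eye_used: The other lifting eye, the same, which already has a snap hook on it (fixed, lying back from it towards -x by about 105 mm). Not to be used.
- plate: The galvanised mounting plate lying on the bench, 550 x 940 mm, 3 mm thick; origin: centre of its underside, x away from the robot. Wiring duct 63 mm high begins 25 mm beyond its middle, devices up to 110 mm high behind that; it does not move.
- breaker: loose one-pole circuit breaker lying on its side, 85 x 74 x 18 mm; leave it alone
- shackle: small bow shackle with its pin in, lying flat, about 46 x 53 x 8 mm; leave it alone
- terminals: loose block of eight grey rail terminals, 50 x 48 x 42 mm; leave it alone
- screwdriver: black-handled screwdriver, 190 mm long, lying flat; leave it alone
- contactor: loose contactor standing on its back, 75 x 45 mm and 78 mm high; leave it alone
- markers: shallow black tray of yellow marker strips, 90 x 120 x 22 mm; leave it alone
- tape: roll of black tape lying flat, 74 mm across, 18 mm high; leave it alone
- wrench: open-ended spanner, 150 mm long, lying flat; leave it alone
Mind the look-alikes: they are no part of the job. Of the things shaped like the part that bears eye, the bare steel one is meant.

How it is judged:
By the outcome, as a careful person would: the job done as asked, in the order asked, and still so for the second after the job is handed in, with the robot touching nothing.
It also fails if it takes over 64 s, if anything falls off the work surface, if the arm or the gripper's body presses on something with over 40 N, if the wrist force passes 120 N, or if a joint passes its speed limit or range.

## Working session

There is one attempt and no reset: what is moved stays moved. The work goes in short steps, Python scripts to look and compute and a tool call to move; the robot and the scene stay as the last step left them, time stands still between calls to the robot, and variables do not carry over. Pictures are saved under pics/ and viewed, and the job is handed in when it is done.

Besides the shell and the picture viewer there is one more tool, called after "Call:" in YAML: its name, and indented under it one key for each argument. send_rows: Moves the arm, as the interface text tells. Scaled input: -1 to 1 covers 0.3 m each way for a shift and 360 degrees each way for a turn. Its arguments: {"type":"object","properties":{"rows":{"type":"array"},"jaw":{"type":"number"},"newtons":{"type":"number"}},"required":["rows"]}

```bash
ls; mkdir -p pics
python3 - <<'E'
from plant import monitor, imaging, workorder, ctrl
import cv2,numpy as np
print(monitor.get_state())
for n in("scene","top"):
    im=imaging.read_camera(n); cv2.imwrite(f"pics/{n}0.png",im[:,:,::-1])
    c=imaging.calibration(n); print(n,c)
print(ctrl.tip_reach)
E
```

```text
pics
{'time': 0.0, 'qpos': array([-1.36501326e+00,  2.87198901e-01,  1.57816628e+00,  1.24734769e-06,
        1.27862787e+00, -1.50014806e-01]), 'dq': array([-3.27697610e-04,  1.18791137e-04,  1.55372418e-03,  1.36596767e-03,
        3.85919876e-05,  1.28085604e-03]), 'joint_efforts': array([-3.67286266e-04, -4.05983841e+01, -2.92626411e+01, -1.98018056e-04,
        5.88369090e-03,  9.08891735e-06]), 'eef_pos': array([ 0.23501909, -0.63210411,  0.24693079]), 'tcp_rot': array([ 9.84216997e-01,  1.76961756e-01, -3.28653759e-05, -1.19974920e-03]), 'contact_force': array([ 0.36659464,  0.56136619, -0.47220019]), 'wrist_torque': array([-0.02262955,  0.0309443 , -0.02632877]), 'opening': 1.0017921566371197}
scene {'intrinsics': array([[472.68482882,   0.        , 318.09273443],
       [  0.        , 472.68482882, 241.79927751],
       [  0.        ,   0.        ,   1.        ]]), 'cam_to_world': array([[ 0.35933086, -0.61896061,  0.69840468,  1.18334598],
       [ 0.93314005,  0.24749002, -0.26076492, -0.26561818],
       [-0.01144497,  0.74541026,  0.66650773,  0.69323349],
       [ 0.        ,  0.        ,  0.        ,  1.        ]])}
top {'intrinsics': array([[615.54013841,   0.        , 316.0485072 ],
       [  0.        , 615.54013841, 245.13502353],
       [  0.        ,   0.        ,   1.        ]]), 'cam_to_world': array([[-0.01706743,  0.99905125, -0.04006627,  0.44179856],
       [-0.99984614, -0.01721587, -0.00336262, -0.01625925],
       [-0.0040492 ,  0.04000271,  0.99919137,  1.70065198],
       [ 0.        ,  0.        ,  0.        ,  1.        ]])}
0.017
```

View pics/scene0.png

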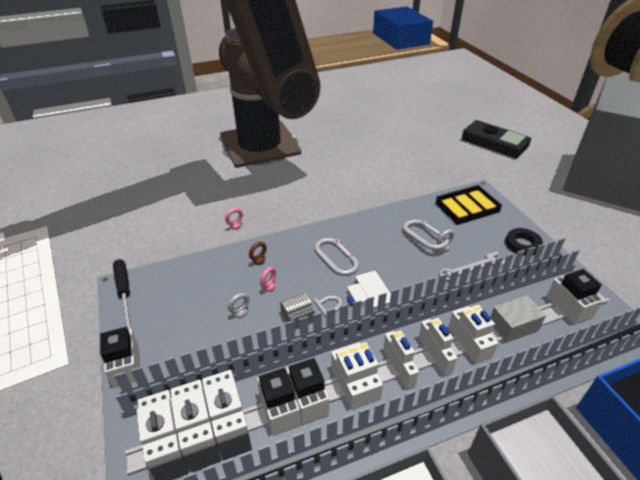

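View pics/top0.png

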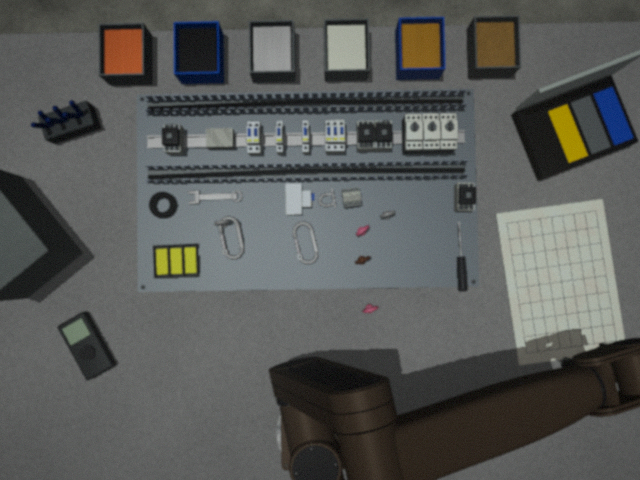

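Run:
```python
import cv2,numpy as np
s=cv2.imread("pics/scene0.png");t=cv2.imread("pics/top0.png")
cv2.imwrite("pics/c1.png",cv2.resize(s[205:325,215:375],None,fx=5,fy=5,interpolation=cv2.INTER_CUBIC))
cv2.imwrite("pics/c2.png",cv2.resize(t[180:300,280:410],None,fx=5,fy=5,interpolation=cv2.INTER_CUBIC))
```

```text
(no output)
```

View pics/c1.png

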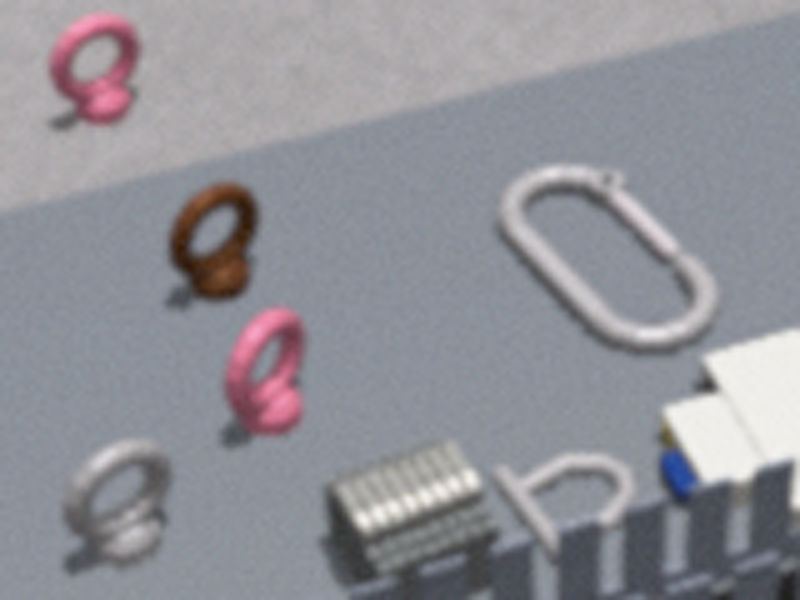

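View pics/c2.png

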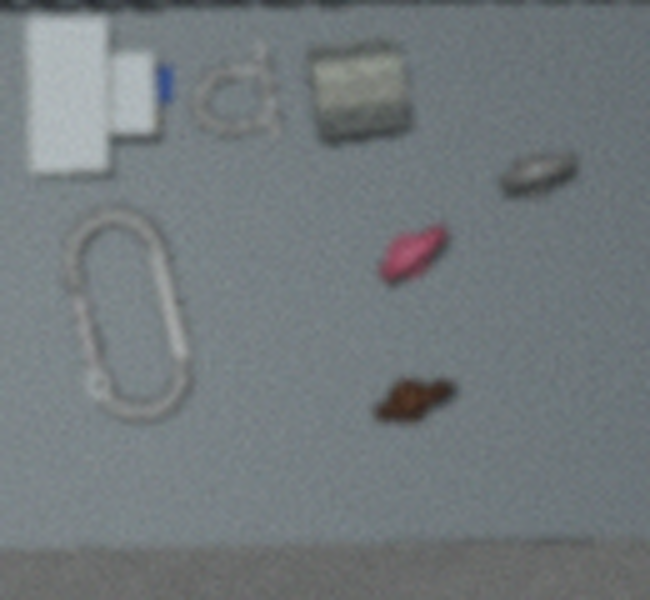

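```bash
cat > h.py <<'E'
import numpy as np,cv2
from plant import monitor, imaging, workorder, ctrl
CAL={n:imaging.calibration(n) for n in("scene","top")}
def ray(n,uv):
    K=CAL[n]["intrinsics"];T=CAL[n]["cam_to_world"]
    uv=np.atleast_2d(uv).astype(float)
    d=np.c_[(uv[:,0]-K[0,2])/K[0,0],-(uv[:,1]-K[1,2])/K[1,1],-np.ones(len(uv))]@T[:3,:3].T
    return T[:3,3],d
def onz(n,uv,z):
    o,d=ray(n,uv); return o+d*((z-o[2])/d[:,2])[:,None]
def proj(n,P):
    K=CAL[n]["intrinsics"];T=CAL[n]["cam_to_world"]
    c=(np.atleast_2d(P)-T[:3,3])@T[:3,:3]
    return np.c_[K[0,0]*c[:,0]/-c[:,2]+K[0,2],K[1,1]*-c[:,1]/-c[:,2]+K[1,2]]
def tri(a,b):
    o1,d1=ray("top",a);o2,d2=ray("scene",b);d1=d1[0];d2=d2[0]
    s=np.linalg.lstsq(np.c_[d1,-d2],o2-o1,rcond=None)[0]
    p,q=o1+s[0]*d1,o2+s[1]*d2
    return (p+q)/2,np.linalg.norm(p-q)
def mask(im,box,k=14):
    x0,y0,x1,y1=box; c=im[y0:y1,x0:x1].astype(int)
    bg=np.median(c.reshape(-1,3),0); d=np.abs(c-bg).max(2)
    return d,bg
E
python3 - <<'E'
from h import *
s=cv2.imread("pics/scene0.png");t=cv2.imread("pics/top0.png")
for nm,im,box in(("top",t,(290,215,322,268)),("scene",s,(308,232,364,280)),("top",t,(377,206,400,222)),("scene",s,(224,288,254,320))):
    x0,y0,x1,y1=box
    c=cv2.GaussianBlur(im[y0:y1,x0:x1],(3,3),0).astype(int); bg=np.median(c.reshape(-1,3),0)
    for sgn,lab in((1,"bright"),(0,"red")):
        # plate is bluish: steel has r-b higher
        v=(c[:,:,2]-c[:,:,0]) if lab=="red" else c.sum(2)/3
        vb=np.median(v); m=(v-vb>10).astype(np.uint8)
        n,L,st,ce=cv2.connectedComponentsWithStats(m)
        i=1+np.argmax(st[1:,4]); ys,xs=np.where(L==i)
        P=np.c_[xs+x0,ys+y0]
        print(nm,lab,"vb",vb,"area",st[i,4],"box",P.min(0),P.max(0))
        cv2.imwrite(f"pics/m_{nm}_{x0}_{lab}.png",cv2.resize((L==i).astype(np.uint8)*255,None,fx=6,fy=6,interpolation=0))
        if x0 in(290,308):
            r=cv2.minAreaRect(onz(nm,P,.0085)[:,:2].astype(np.float32)*1000); print(r)
        else:
            z=.032
            W=onz(nm,P,z)[:,:2]*1000; print("rect z32",cv2.minAreaRect(W.astype(np.float32)), "mean",W.mean(0))
E
```

```text
top bright vb 128.0 area 59 box [310 231] [316 251]
((521.352783203125, -3.0149402618408203), (57.46586227416992, 8.006834983825684), 13.058791160583496)Traceback (most recent call last):
  File "<stdin>", line 11, in <module>
    return _wrapfunc(a, 'argmax', axis=axis, out=out, **kwds)
    return bound(*args, **kwds)
ValueError: attempt to get argmax of an empty sequence
```

```bash
cat >> h.py <<'E'
def avg(n,k=5):
    return np.mean([imaging.read_camera(n).astype(float) for _ in range(k)],0)
E
python3 - <<'E'
from h import *
for n in("scene","top"): np.save(f"{n}.npy",avg(n))
S=np.load("scene.npy");T=np.load("top.npy")
for nm,im,box,z in(("top",T,(292,216,322,268),.0085),("scene",S,(310,234,364,278),.0085),("top",T,(379,206,399,222),.032),("scene",S,(226,288,252,322),.032)):
    x0,y0,x1,y1=box
    c=im[y0:y1,x0:x1]; bg=np.median(c.reshape(-1,3),0)
    d=c-bg; m=(np.abs((d[:,:,0]-d[:,:,2])) ).round()
    print(nm,bg,"noise",np.std(d[:3].mean(2)))
    v=(d[:,:,0]-d[:,:,2]); a=np.clip(v*5+60,0,255).astype(np.uint8); b=np.clip(d.mean(2)*3+100,0,255).astype(np.uint8)
    cv2.imwrite(f"pics/v_{nm}_{x0}.png",cv2.resize(np.hstack([a,b]),None,fx=7,fy=7,interpolation=cv2.INTER_CUBIC))
    m=(v>6).astype(np.uint8); n,L,st,ce=cv2.connectedComponentsWithStats(m,connectivity=8); i=1+np.argmax(st[1:,4])
    ys,xs=np.where(L==i);P=np.c_[xs+x0,ys+y0]; W=onz(nm,P,z)[:,:2]*1000
    print(st[i],cv2.minAreaRect(W.astype(np.float32)))
E
cd pics; python3 -c "
import cv2,numpy as np
I=[cv2.imread(f) for f in('v_top_292.png','v_scene_310.png','v_top_379.png','v_scene_226.png')]
print([i.shape for i in I])
o=np.zeros((600,800,3),np.uint8)
o[0:364,0:420]=I[0];
s=cv2.resize(I[1],(378,154));o[0:154,421:799]=s
o[370:370+112,0:280]=I[2]; o[160:160+238,425:425+364]=I[3]
cv2.imwrite('v.png',o)"
```

```text
top [121.2 129.6 133.2] noise 2.653649711270019
[  1   6  25  42 303] ((517.9873046875, 19.159547805786133), (116.93873596191406, 56.71710968017578), 13.121674537658691)
scene [139.6 145.  154.2] noise 0.8270651829698162
[  4   4  45  38 659] ((519.674560546875, 20.981626510620117), (125.00511932373047, 64.5996322631836), 9.344365119934082)
top [104.6 112.5 116.4] noise 1.167997124975321
[ 1  5 15  9 80] ((589.608154296875, -205.17698669433594), (19.555641174316406, 36.99789810180664), 35.866302490234375)
scene [139.8 144.8 153.6] noise 0.6772963660380269
[  1   5  23  26 358] ((597.6184692382812, -206.60650634765625), (38.84768295288086, 59.793182373046875), 65.86634063720703)
[(364, 420, 3), (308, 756, 3), (112, 280, 3), (238, 364, 3)]
```

View pics/v.png

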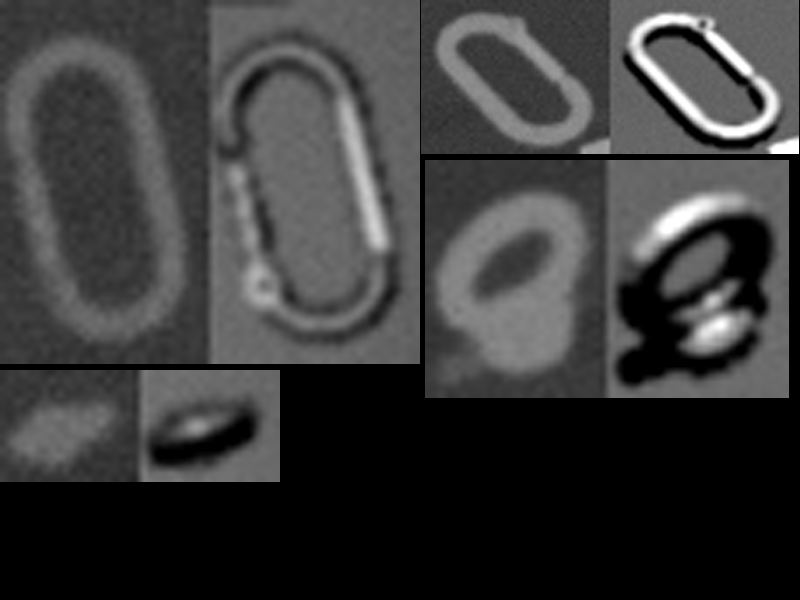

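```bash
cat > meas.py <<'E'
from h import *
from scipy.optimize import least_squares
def rb(im,box,f=4):
    x0,y0,x1,y1=box; c=im[y0:y1,x0:x1]; v=c[:,:,0]-c[:,:,2]; v=v-np.median(v)
    v=cv2.GaussianBlur(v,(3,3),0.6)
    return cv2.resize(v,None,fx=f,fy=f,interpolation=cv2.INTER_CUBIC)
def contours(im,box,thr,f=4,vis=None):
    v=rb(im,box,f); m=(v>thr).astype(np.uint8)
    cs,h=cv2.findContours(m,cv2.RETR_CCOMP,cv2.CHAIN_APPROX_NONE)
    if vis: cv2.imwrite(vis,m*255)
    out=max((i for i in range(len(cs)) if h[0][i][3]<0),key=lambda i:cv2.contourArea(cs[i]))
    inn=[i for i in range(len(cs)) if h[0][i][3]==out]
    g=lambda c:(c[:,0,:]+.5)/f-.5+np.array(box[:2])
    return g(cs[out]),(g(cs[max(inn,key=lambda i:cv2.contourArea(cs[i]))]) if inn else None)
E
python3 - <<'E'
from meas import *
S=np.load("scene.npy");T=np.load("top.npy")
for nm,im,box in(("top",T,(292,216,322,268)),("scene",S,(310,234,362,278))):
  for thr in(8,10):
    o,i=contours(im,box,thr)
    for z,P in((.0085,o),(.0085,i)):
        r=cv2.minAreaRect((onz(nm,P,z)[:,:2]*1000).astype(np.float32)); print(nm,thr,np.round(r[0],1),np.round(r[1],1),round(r[2],1))
    d=(onz(nm,i,.0085)[:,:2]*1000).astype(np.float32); M=cv2.moments(d.reshape(-1,1,2)); 
    print("  hole centroid",M['m10']/M['m00'],M['m01']/M['m00'],"angle",np.degrees(.5*np.arctan2(2*M['mu11'],M['mu20']-M['mu02'])))
box=(222,286,254,322)
o,i=contours(S,box,9,vis="pics/eyem.png")
print("hole",i.mean(0),cv2.fitEllipse(i.astype(np.float32)))
from scipy.spatial import cKDTree
dd,j=cKDTree(o).query(i); mid=(i+o[j])/2
print("thick px",np.percentile(dd,[5,25,50,75,95]))
good=(dd<np.percentile(dd,70))
c=i.mean(0); good&=(mid[:,1]<c[1]+7)&(dd<1.3*np.percentile(dd,25))
mid=mid[good]; print(good.sum(),len(dd))
def res(p):
    th=p[2]; n=np.array([np.cos(th),np.sin(th),0]);C=np.array([p[0],p[1],.032])
    O,d=ray("scene",mid); X=O+d*(((C-O)@n)/(d@n))[:,None]
    return (np.linalg.norm(X-C,axis=1)-.0175)*1000
for th0 in(.1,.5,.9):
    r=least_squares(res,[.59,-.205,th0]); print(r.x,np.degrees(r.x[2]),"rms",np.sqrt((r.fun**2).mean()))
print("hole centre on z=32:",onz("scene",[cv2.fitEllipse(i.astype(np.float32))[0]],.032))
o,i=contours(T,(377,204,401,224),8)
W=onz("top",o,.032)[:,:2]*1000
print(cv2.minAreaRect(W.astype(np.float32)),cv2.fitEllipse(W.astype(np.float32)))
M=cv2.moments(W.astype(np.float32).reshape(-1,1,2));cc=np.array([M['m10'],M['m01']])/M['m00'];print("cent",cc)
r=W-cc; f=np.argsort(-np.hypot(*r.T))[:14]
for a in W[f][:14]: print(np.round(a,1),end=' ')
E
```

```text
top 8 [523.7   9.7] [110.3  51.2] 33.5Traceback (most recent call last):
  File "<stdin>", line 7, in <module>
  File "h.py", line 10, in onz
    o,d=ray(n,uv); return o+d*((z-o[2])/d[:,2])[:,None]
        ~~~^^^^^^
  File "h.py", line 7, in ray
    d=np.c_[(uv[:,0]-K[0,2])/K[0,0],-(uv[:,1]-K[1,2])/K[1,1],-np.ones(len(uv))]@T[:3,:3].T
                                      ~~^^^^^
IndexError: index 1 is out of bounds for axis 1 with size 1
```

```bash
cat > m1.py <<'E'
from meas import *
from scipy.spatial import cKDTree
S=np.load("scene.npy");T=np.load("top.npy")
for nm,im,box,thrs in(("top",T,(292,216,322,268),(4.5,5.5,6.5)),("scene",S,(310,234,362,278),(8,10))):
  for thr in thrs:
    o,i=contours(im,box,thr)
    for z,P in((.0085,o),(.0085,i)):
        if P is None: continue
        r=cv2.minAreaRect((onz(nm,P,z)[:,:2]*1000).astype(np.float32)); print(nm,thr,np.round(r[0],1),np.round(r[1],1),round(r[2],1))
    if i is None: continue
    d=(onz(nm,i,.0085)[:,:2]*1000).astype(np.float32); M=cv2.moments(d.reshape(-1,1,2)); 
    print("  hole centroid",M['m10']/M['m00'],M['m01']/M['m00'],"angle",np.degrees(.5*np.arctan2(2*M['mu11'],M['mu20']-M['mu02'])))
box=(222,286,254,322)
o,i=contours(S,box,9,vis="pics/eyem.png")
print("hole",i.mean(0),cv2.fitEllipse(i.astype(np.float32)))
dd,j=cKDTree(o).query(i); mid=(i+o[j])/2
print("thick px",np.percentile(dd,[5,25,50,75,95]))
good=(dd<np.percentile(dd,70))
c=i.mean(0); good&=(mid[:,1]<c[1]+7)&(dd<1.3*np.percentile(dd,25))
mid=mid[good]; print(good.sum(),len(dd))
def res(p):
    th=p[2]; n=np.array([np.cos(th),np.sin(th),0]);C=np.array([p[0],p[1],.032])
    O,d=ray("scene",mid); X=O+d*(((C-O)@n)/(d@n))[:,None]
    return (np.linalg.norm(X-C,axis=1)-.0175)*1000
for th0 in(.1,.5,.9):
    r=least_squares(res,[.59,-.205,th0]); print(r.x,np.degrees(r.x[2]),"rms",np.sqrt((r.fun**2).mean()))
print("hole centre on z=32:",onz("scene",[cv2.fitEllipse(i.astype(np.float32))[0]],.032))
o,i=contours(T,(377,204,401,224),8)
W=onz("top",o,.032)[:,:2]*1000
print(cv2.minAreaRect(W.astype(np.float32)),cv2.fitEllipse(W.astype(np.float32)))
M=cv2.moments(W.astype(np.float32).reshape(-1,1,2));cc=np.array([M['m10'],M['m01']])/M['m00'];print("cent",cc)
r=W-cc; f=np.argsort(-np.hypot(*r.T))[:14]
for a in W[f][:14]: print(np.round(a,1),end=' ')
E
python3 m1.py
```

```text
top 4.5 [517.8  19.2] [120.1  60.2] 14.2
top 4.5 [517.9  19.6] [99.4 41.4] 14.0
  hole centroid 517.9740667498711 19.697374613071123 angle 12.298119882650735
top 5.5 [517.8  19.2] [118.5  57.9] 12.6
top 5.5 [517.5  20.1] [100.9  42.8] 12.3
  hole centroid 517.9472708574391 19.61457068622414 angle 12.194647122242527
top 6.5 [518.   19.2] [116.5  56.3] 12.6
top 6.5 [517.3  20.4] [102.6  44.7] 11.8
  hole centroid 517.8866189803408 19.590657905796988 angle 12.048364331325006
scene 8 [519.5  20.8] [124.   63.9] 8.6
scene 8 [520.5  21.9] [95.3 36.7] 12.8
  hole centroid 520.9190322083316 21.307296747660203 angle 13.384189310127143
scene 10 [519.6  20.8] [122.1  62.3] 8.7
scene 10 [520.2  22.2] [97.1 38.3] 12.2
  hole centroid 520.8194074967729 21.263506293214494 angle 13.227240817705196
hole [238.02620968 302.5625    ] ((238.1260986328125, 302.4697570800781), (7.098258018493652, 14.52139663696289), 52.46699905395508)
thick px [3.72153961 4.22967143 4.3660623  4.65529796 7.22316017]
84 124
[ 0.59279523 -0.20413087  0.32180606] 18.4381292457942 rms 0.3448124311521518
[ 0.59279523 -0.20413087  0.321806  ] 18.438125642158443 rms 0.34481243115100607
[ 0.59279523 -0.20413087  0.32180609] 18.43813051256091 rms 0.34481243115281557
hole centre on z=32: [[ 0.59212645 -0.20374812  0.032     ]]
((588.084228515625, -205.90753173828125), (18.510169982910156, 35.82361602783203), 1.2981408834457397) ((588.8584594726562, -204.9159393310547), (16.590085983276367, 34.63331604003906), 18.3279972076416)
cent [ 588.91085235 -204.89648341]
[ 595.5 -223.7] [ 596.9 -223. ] [ 594.8 -223.6] [ 596.2 -223. ] [ 597.6 -222.3] [ 594.1 -223.6] [ 597.6 -221.7] [ 593.5 -222.9] [ 592.8 -222.9] [ 597.6 -221. ] [ 597.6 -220.3] [ 592.1 -222.2] [ 583.9 -188.1] [ 584.5 -188.1]
```

Call:
send_rows:
  rows:
    - [0.4,1,-0.1,-0.0214]
    - [0.4,1,-0.1,-0.0214]
    - [0.4,1,-0.1,-0.0214]
    - [0.4,1,-0.1,-0.0214]
    - [0.4,1,-0.1,-0.0214]
    - [0.4,1,-0.1,-0.0214]
    - [0.4,1,-0.1,-0.0214]
  jaw: 0.58
  newtons: 60

```text
time: 1.48
eef_pos: [0.3555, -0.3326, 0.2187]
tcp_rot: [0.994, 0.111, 0.0, 0.001]
contact_force: [0.1, -0.5, -0.1]
opening: 0.423
```

Call:
send_rows:
  rows:
    - [0.5,1,-0.2,0]
    - [0.5,1,-0.2,0]
    - [0.5,1,-0.2,0]
    - [0.5,1,-0.2,0]
    - [0.5,1,-0.2,0]
    - [0.5,1,-0.2,0]
    - [0.5,1,-0.2,0]

```text
time: 2.35
eef_pos: [0.5062, -0.0329, 0.1581]
tcp_rot: [0.994, 0.111, -0.0, 0.0]
contact_force: [1.1, 0.3, -0.5]
opening: 0.417
```

Call:
send_rows:
  rows:
    - [0,0.085,-0.2,0]
    - [0,0.085,-0.3,0]
    - [0,0.085,-0.3,0]

```text
time: 2.72
eef_pos: [0.5032, -0.0086, 0.066]
tcp_rot: [0.994, 0.109, -0.003, -0.001]
contact_force: [0.2, -0.9, 0.7]
opening: 0.42
```

Run:
```python
from h import *
s=monitor.get_state(); print(s["eef_pos"],s["tcp_rot"],s["contact_force"])
for n,b in(("scene",(280,190,400,290)),("top",(250,180,370,300))):
    im=imaging.read_camera(n)[:,:,::-1]; x0,y0,x1,y1=b
    cv2.imwrite(f"pics/{n}1.png",cv2.resize(im[y0:y1,x0:x1],None,fx=5,fy=5,interpolation=cv2.INTER_CUBIC))
```

```text
[ 0.50323707 -0.00863152  0.06596385] [ 9.93993504e-01  1.09397311e-01 -2.93703731e-03 -7.18339887e-04] [ 0.2126244 -0.945276   0.7490503]
```

View pics/scene1.png

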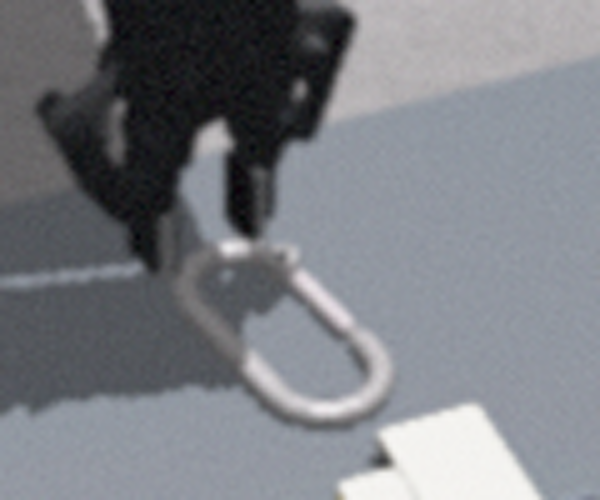

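Call:
send_rows:
  rows:
    - [0.003,0.004,-0.1,0]
    - [0.003,0.004,-0.12,0]
    - [0.003,0.004,-0.12,0]

```text
time: 3.2
eef_pos: [0.5069, -0.0067, 0.0335]
tcp_rot: [0.994, 0.11, 0.001, 0.0]
contact_force: [0.7, -0.1, -0.2]
opening: 0.421
```

Run:
```python
from h import *
s=monitor.get_state(); print(s["eef_pos"],s["tcp_rot"],s["contact_force"])
for n,b in(("scene",(280,190,400,290)),("top",(250,180,370,300))):
    im=imaging.read_camera(n)[:,:,::-1]; x0,y0,x1,y1=b
    cv2.imwrite(f"pics/{n}2.png",cv2.resize(im[y0:y1,x0:x1],None,fx=5,fy=5,interpolation=cv2.INTER_CUBIC))
```

```text
[ 0.50687541 -0.00666456  0.03351457] [9.93915570e-01 1.10141646e-01 7.53861475e-04 3.00465195e-04] [ 0.74347191 -0.12831114 -0.1977427 ]
```

View pics/scene2.png

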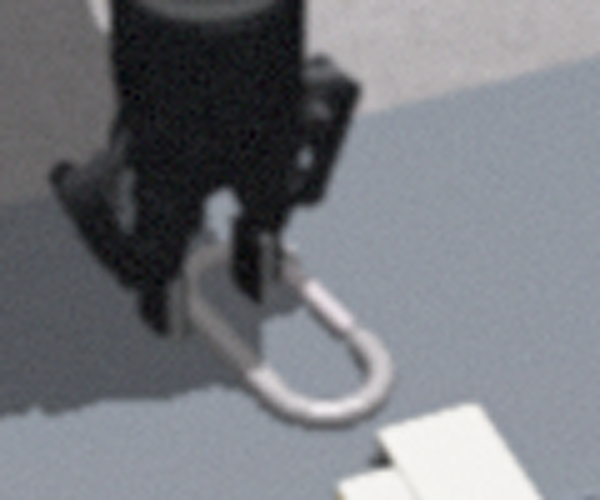

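Call:
send_rows:
  rows:
    - [-0.003,-0.006,-0.02,0]
    - [-0.003,-0.006,-0.03,0]
    - [-0.003,-0.006,-0.03,0]
    - [-0.003,-0.006,-0.03,0]

```text
time: 3.8
eef_pos: [0.5051, -0.0078, 0.0233]
tcp_rot: [0.994, 0.11, -0.0, -0.0]
contact_force: [0.1, -0.4, 0.1]
opening: 0.419
```

Call:
send_rows:
  rows:
    - [0,0,-0.005,0]
    - [0,0,-0.005,0]
    - [0,0,-0.005,0]
    - [0,0,-0.005,0]
    - [0,0,-0.005,0]
    - [0,0,-0.005,0]
  jaw: 1
  newtons: 80

```text
time: 4.55
eef_pos: [0.5052, -0.0078, 0.022]
tcp_rot: [0.994, 0.11, 0.0, 0.0]
contact_force: [-1.1, 0.1, 3.2]
opening: 0.097
```

Call:
send_rows:
  rows:
    - [0,0,0.05,0]
    - [0,0,0.15,0]
    - [0,0,0.3,0]
    - [0,0,0.3,0]
    - [0,0,0.3,0]

```text
time: 5.18
eef_pos: [0.5044, -0.0077, 0.1113]
tcp_rot: [0.994, 0.11, -0.001, -0.0]
contact_force: [0.5, -0.2, -2.5]
opening: 0.097
```

Run:
```python
from h import *
s=monitor.get_state(); print(s["eef_pos"],s["tcp_rot"],s["contact_force"],s["opening"])
for n,b in(("scene",(280,170,400,270)),("top",(250,180,370,300))):
    im=imaging.read_camera(n)[:,:,::-1]; x0,y0,x1,y1=b
    cv2.imwrite(f"pics/{n}3.png",cv2.resize(im[y0:y1,x0:x1],None,fx=5,fy=5,interpolation=cv2.INTER_CUBIC))
```

```text
[ 0.50437491 -0.0076523   0.11128716] [ 9.93877551e-01  1.10485650e-01 -5.60698322e-04 -1.44507489e-04] [ 0.53363009 -0.22212637 -2.52364208] 0.09690297066280859
```

View pics/scene3.png

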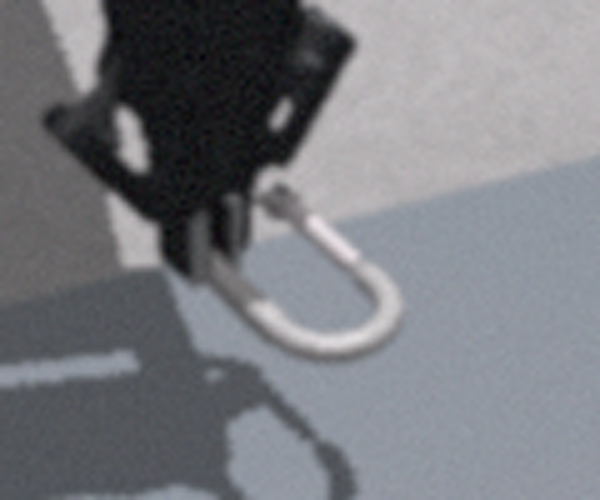

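View pics/top3.png

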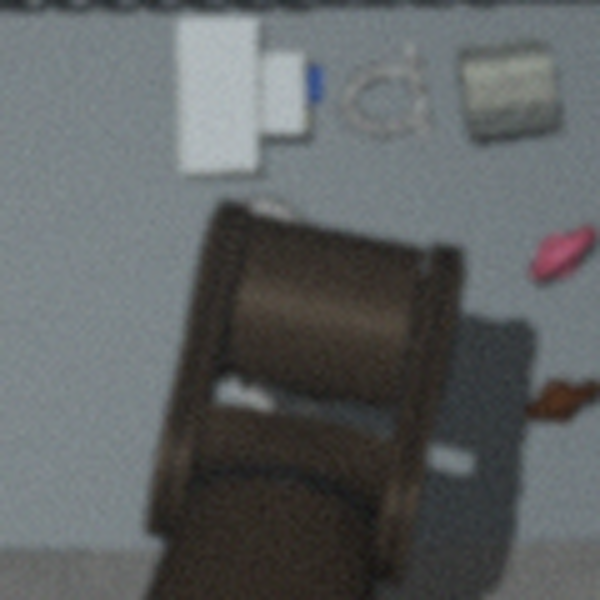

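Run:
```python
from h import *
print(onz("top",[(388,183),(300,183)],.066)[:,:2],onz("top",[(388,183)],.003)[:,:2],onz("top",[(300,290),(300,92)],.003)[:,:2])
t=cv2.imread("pics/top0.png"); cv2.imwrite("pics/c3.png",cv2.resize(t[155:255,350:490],None,fx=5,fy=5,interpolation=cv2.INTER_CUBIC))
```

```text
[[ 0.66988084 -0.20547856]
 [ 0.67402198  0.02923447]] [[ 0.67867121 -0.21277113]] [[0.38706247 0.03573026]
 [0.93790712 0.02690205]]
```

View pics/c3.png

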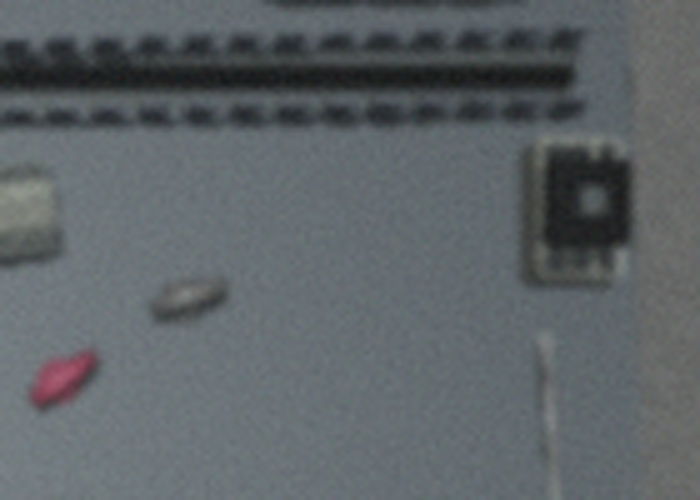

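Call:
send_rows:
  rows:
    - [0.283,-0.96,0,0.0161]
    - [0.283,-0.96,0,0.0161]
    - [0.283,-0.96,0,0.0161]
    - [0.283,-0.96,0,0.0161]
    - [0.283,-0.96,0,0.0161]
    - [0.283,-0.96,0,0.0161]
    - [0.283,-0.96,0,0.0161]
    - [0.283,-0.96,0,0.0161]

```text
time: 6.28
eef_pos: [0.5894, -0.294, 0.1106]
tcp_rot: [0.987, 0.161, -0.001, -0.001]
contact_force: [0.1, -0.5, -2.3]
opening: 0.096
```

```bash
cat > snap.py <<'E'
from h import *
import sys
k=sys.argv[1]
s=monitor.get_state(); q=s["tcp_rot"]
print(s["time"],np.round(s["eef_pos"]*1000,1),"yaw",np.degrees(2*np.arctan2(q[1],q[0])).round(2),"F",s["contact_force"].round(2),"T",s["wrist_torque"].round(3),s["opening"])
if len(sys.argv)>2:
    S=avg("scene",3); np.save("scene_now.npy",S)
    x0,y0,x1,y1=(170,240,290,330)
    cv2.imwrite(f"pics/s{k}.png",cv2.resize(S[y0:y1,x0:x1,::-1].astype(np.uint8),None,fx=6.5,fy=6.5,interpolation=cv2.INTER_CUBIC))
E
python3 snap.py 4 1
```

```text
6.275 [ 589.4 -294.   110.6] yaw 18.56 F [ 0.11 -0.53 -2.25] T [-0.062  0.039 -0.028] 0.09592255419316802
```

View pics/s4.png

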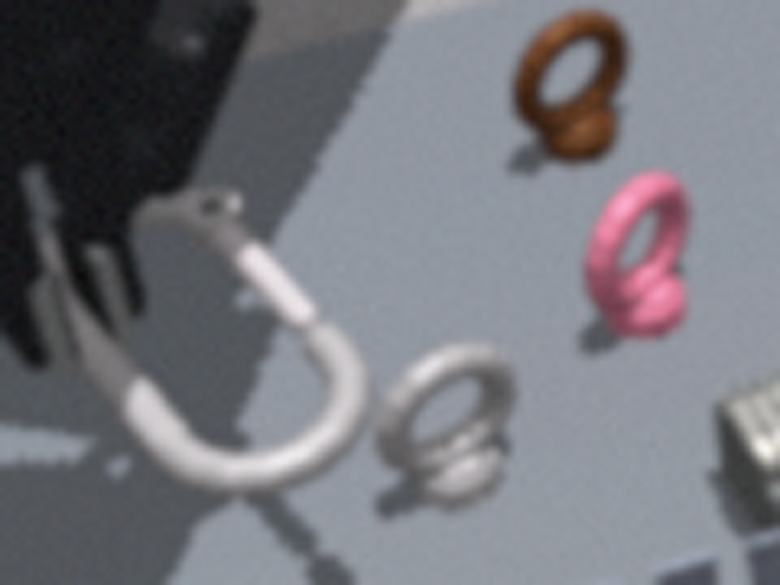

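Call:
send_rows:
  rows:
    - [0.002,0,-0.15,0]
    - [0.002,0,-0.217,0]
    - [0.002,0,-0.217,0]
    - [0.002,0,-0.217,0]

```text
time: 6.92
eef_pos: [0.5915, -0.2962, 0.0481]
tcp_rot: [0.987, 0.161, 0.001, 0.001]
contact_force: [0.4, 0.7, -1.5]
opening: 0.093
```

```bash
python3 snap.py 5 1
```

```text
6.925 [ 591.5 -296.2   48.1] yaw 18.49 F [ 0.39  0.74 -1.54] T [-0.052  0.024 -0.055] 0.09268358976925115
```

View pics/s5.png

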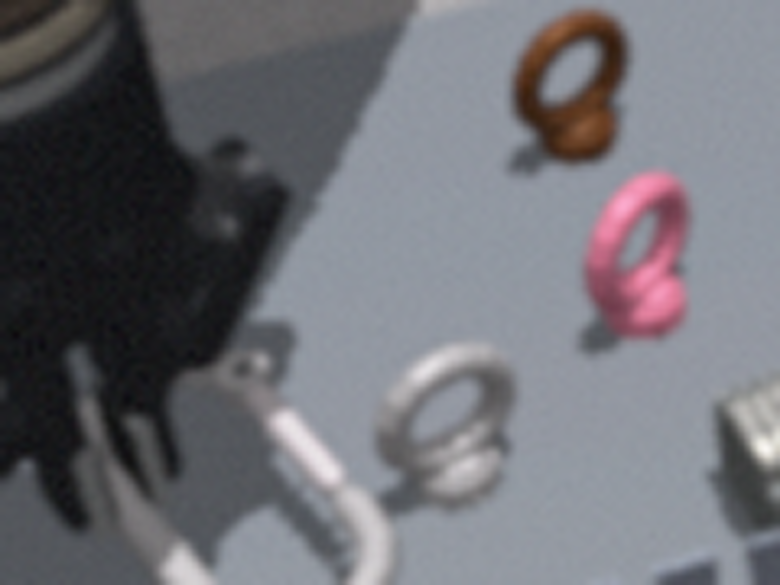

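```bash
cat > chk.py <<'E'
from h import *
from scipy.ndimage import zoom
s=monitor.get_state(); p=s["eef_pos"];q=s["tcp_rot"];a=2*np.arctan2(q[1],q[0]);R=np.array([[np.cos(a),-np.sin(a)],[np.sin(a),np.cos(a)]])
def hk(x,y,z=5.5): # hook frame mm -> world m
    w=p[:2]+R@np.array([x+19.8,y+24])/1000; return [*w,p[2]-.0135+(z-5.5)/1000]
def px(P): 
    u=proj("scene",P)[0]; return u,(u-[170,240])*6.5
for n,h in(("gate end",(18,24)),("pivot",(-34,24)),("bow tip",(55,0)),("spine end",(33,-24))): print(n,np.round(np.array(hk(*h))*1000,1),*np.round(px(hk(*h)),1))
e=np.array([.5925,-.204]);t=np.radians(18.4)
b=e+.0175*np.array([np.sin(t),-np.cos(t)])
print("bar R scene-frame",b,*px([*b,.032]))
E
python3 chk.py
python3 - <<'E'
from h import *
print(onz("scene",[(222.3,314.6),(208.8,295.8)],.0346))
S=np.load("scene_now.npy"); x0,y0,x1,y1=(190,280,270,345)
cv2.imwrite("pics/s5b.png",cv2.resize(S[y0:y1,x0:x1,::-1].astype(np.uint8),None,fx=9,fy=9,interpolation=cv2.INTER_CUBIC))
E
```

```text
gate end [ 612.3 -239.    35.2] [221.3 314.9] [333.7 486.6]
pivot [ 563.  -255.5   35.2] [206.8 298.1] [239.1 377.3]
bow tip [ 655.  -250.1   35.2] [220.4 334.8] [327.5 616.2]
spine end [ 641.8 -279.8   35.2] [201.7 334.1] [205.8 611.8]
bar R scene-frame [ 0.59802386 -0.22060533] [229.86528241 307.36271469] [389.12433567 437.85764551]
[[ 0.61188027 -0.23725982  0.0346    ]
 [ 0.5583403  -0.25090416  0.0346    ]]
```

View pics/s5b.png

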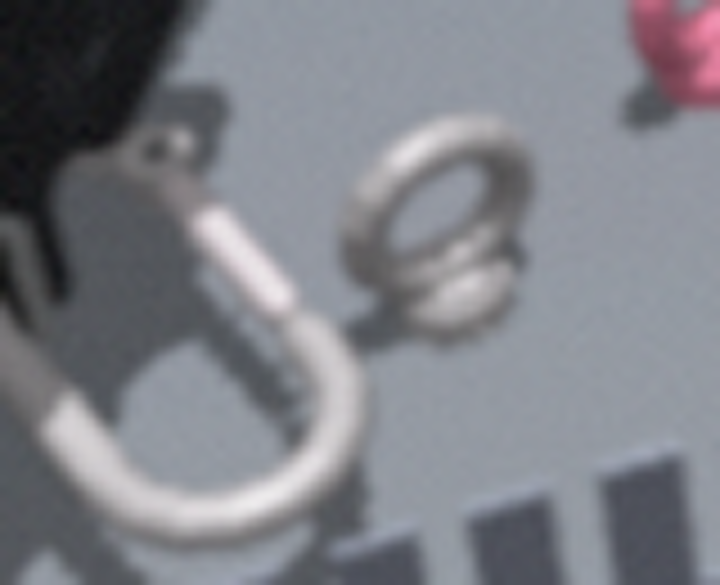

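Call:
send_rows:
  rows:
    - [-0.0035,0.015,-0.007,0]
    - [-0.0063,0.0295,-0.007,0]
    - [-0.0063,0.0295,-0.007,0]
    - [-0.0063,0.0295,-0.007,0]

```text
time: 7.58
eef_pos: [0.5888, -0.2869, 0.0447]
tcp_rot: [0.987, 0.161, 0.0, 0.0]
contact_force: [0.5, 0.4, -2.1]
opening: 0.097
```

```bash
sed -i 's/(170,240,290,330)/(190,260,280,335)/; s/fx=6.5,fy=6.5/fx=8,fy=8/' snap.py; python3 snap.py 6 1;sed -i 's/\[170,240\])\*6.5/[190,260])*8/' chk.py;  python3 chk.py
```

```text
7.575 [ 588.8 -286.9   44.7] yaw 18.49 F [ 0.52  0.37 -2.09] T [-0.1    0.044 -0.008] 0.09701787321839186
gate end [ 609.5 -229.6   31.2] [226.5 313.6] [292. 429.]
pivot [ 560.1 -246.    31.2] [211.9 297. ] [175.1 295.9]
bow tip [ 652.2 -240.6   31.2] [225.8 333.3] [286.  586.6]
spine end [ 638.9 -270.3   31.2] [207.2 332.7] [137.5 581.3]
bar R scene-frame [ 0.59802386 -0.22060533] [229.86528241 307.36271469] [318.92225929 378.90171755]
```

View pics/s6.png

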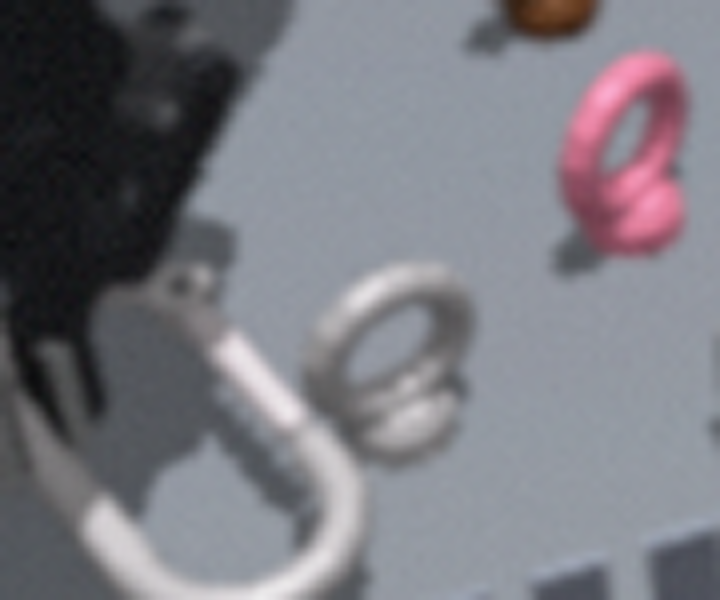

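Call:
send_rows:
  rows:
    - [-0.002,0.0063,0,0]
    - [-0.0042,0.0126,0,0]
    - [-0.0063,0.019,0,0]
    - [-0.0063,0.019,0,0]

```text
time: 8.22
eef_pos: [0.5869, -0.2818, 0.0448]
tcp_rot: [0.987, 0.161, 0.0, 0.001]
contact_force: [-0.9, -4.0, -2.6]
opening: 0.095
```

```bash
python3 snap.py 7
```

```text
8.225 [ 586.9 -281.8   44.8] yaw 18.48 F [-0.93 -3.95 -2.63] T [-0.726  0.076 -0.032] 0.09537191888400164
```

Call:
send_rows:
  rows:
    - [-0.002,0.0063,0,0]
    - [-0.0042,0.0126,0,0]
    - [-0.0063,0.019,0,0]
    - [-0.0063,0.019,0,0]

```text
time: 8.72
eef_pos: [0.585, -0.2755, 0.0447]
tcp_rot: [0.987, 0.161, 0.0, 0.0]
contact_force: [-0.6, -4.5, -3.4]
opening: 0.101
```

```bash
python3 snap.py 8 1; python3 chk.py
```

```text
8.725 [ 585.  -275.5   44.7] yaw 18.48 F [-0.62 -4.55 -3.38] T [-0.817  0.077 -0.07 ] 0.10089689654325341
gate end [ 605.7 -218.1   31.2] [232.3 310.3] [338.1 402.3]
pivot [ 556.4 -234.6   31.2] [217.5 293.9] [220.4 270.9]
bow tip [ 648.4 -229.1   31.2] [231.8 329.7] [334.  557.8]
spine end [ 635.1 -258.8   31.2] [213.3 329.1] [186.4 552.6]
bar R scene-frame [ 0.59802386 -0.22060533] [229.86528241 307.36271469] [318.92225929 378.90171755]
```

View pics/s8.png

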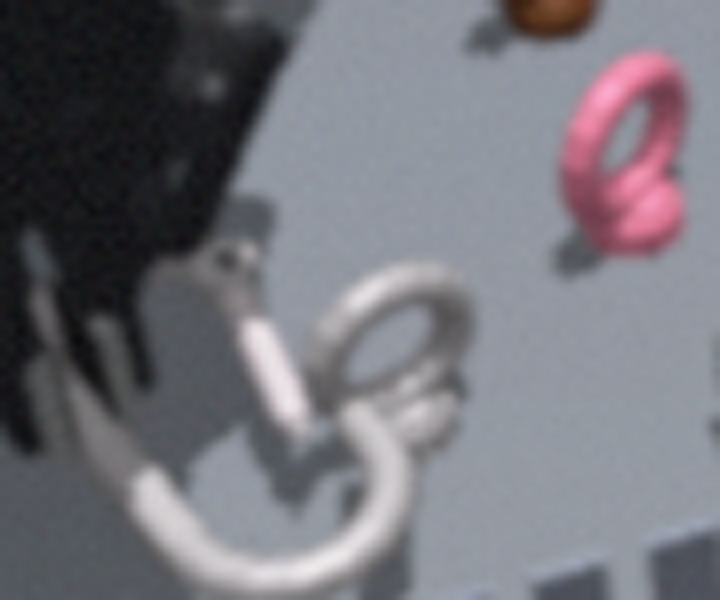

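Call:
send_rows:
  rows:
    - [-0.002,0.0063,0,0]
    - [-0.0042,0.0126,0,0]
    - [-0.0063,0.019,0,0]
    - [-0.0084,0.0253,0,0]
    - [-0.0084,0.0253,0,0]

```text
time: 9.5
eef_pos: [0.5829, -0.268, 0.045]
tcp_rot: [0.987, 0.161, 0.001, 0.0]
contact_force: [1.3, -4.5, -2.3]
opening: 0.098
```

```bash
python3 snap.py 9 1; python3 chk.py
```

```text
9.5 [ 582.9 -268.    45. ] yaw 18.48 F [ 1.31 -4.51 -2.33] T [-0.859 -0.269 -0.104] 0.09753753468323673
gate end [ 603.5 -210.6   31.5] [236.  308.1] [367.8 385.1]
pivot [ 554.2 -227.1   31.5] [221.2 291.9] [249.5 254.8]
bow tip [ 646.2 -221.7   31.5] [235.6 327.4] [364.9 539.3]
spine end [ 632.9 -251.4   31.5] [217.2 326.8] [217.8 534.2]
bar R scene-frame [ 0.59802386 -0.22060533] [229.86528241 307.36271469] [318.92225929 378.90171755]
```

View pics/s9.png

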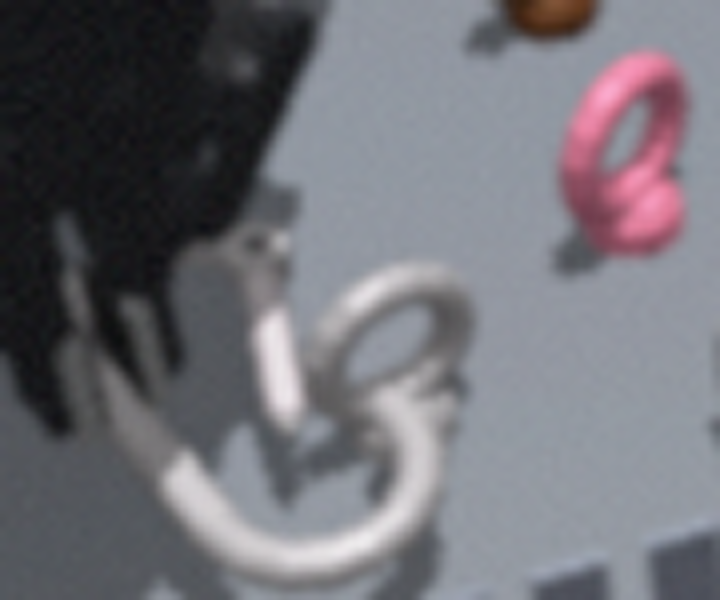

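Call:
send_rows:
  rows:
    - [-0.002,0.0063,0,0]
    - [-0.0042,0.0126,0,0]
    - [-0.006,0.0177,0,0]
    - [-0.006,0.0177,0,0]

```text
time: 10.15
eef_pos: [0.5808, -0.2629, 0.045]
tcp_rot: [0.987, 0.161, 0.0, 0.0]
contact_force: [0.3, -5.1, -1.6]
opening: 0.097
```

```bash
python3 snap.py 10 1; python3 chk.py
```

```text
10.15 [ 580.8 -262.9   45. ] yaw 18.49 F [ 0.31 -5.08 -1.64] T [-0.983 -0.087 -0.095] 0.09739865432421173
gate end [ 601.5 -205.5   31.5] [238.5 306.5] [387.8 372.3]
pivot [ 552.2 -222.    31.5] [223.6 290.4] [269.2 242.9]
bow tip [ 644.2 -216.5   31.5] [238.2 325.7] [385.7 525.5]
spine end [ 630.9 -246.2   31.5] [219.9 325.1] [239.1 520.5]
bar R scene-frame [ 0.59802386 -0.22060533] [229.86528241 307.36271469] [318.92225929 378.90171755]
```

View pics/s10.png

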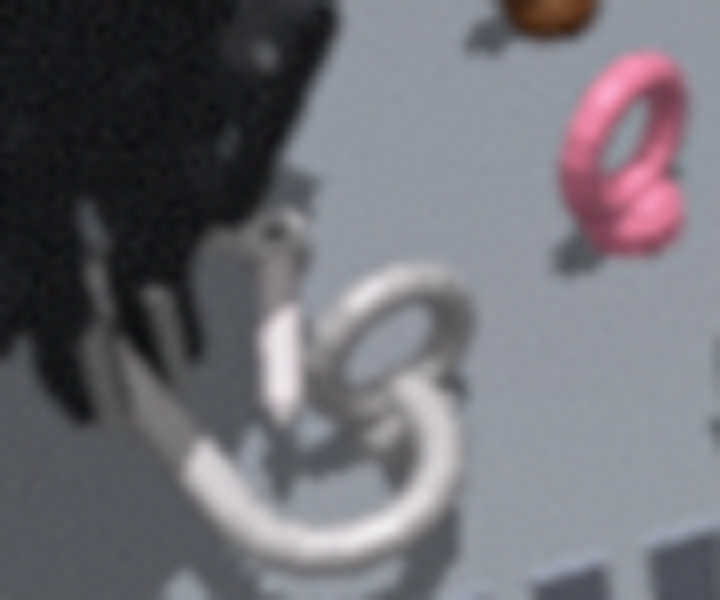

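Call:
send_rows:
  rows:
    - [-0.0021,0.0063,0,0]
    - [-0.0084,0.0042,0,0]
    - [-0.0148,0.0021,0,0]
    - [-0.021,0,0,0]
    - [-0.0274,-0.0021,0,0]
    - [-0.0337,-0.0042,0,0]
    - [-0.0337,-0.0042,0,0]

```text
time: 11.18
eef_pos: [0.5702, -0.2628, 0.0442]
tcp_rot: [0.987, 0.161, -0.0, -0.001]
contact_force: [-0.6, 0.3, -2.2]
opening: 0.098
```

```bash
python3 snap.py 11 1; python3 chk.py
```

```text
11.175 [ 570.2 -262.8   44.2] yaw 18.48 F [-0.59  0.25 -2.19] T [-0.052  0.039 -0.018] 0.09758653984050503
gate end [ 591.2 -205.9   31. ] [236.9 302.8] [375.6 342.4]
pivot [ 541.9 -222.4   31. ] [222.3 286.9] [258.3 215. ]
bow tip [ 633.9 -216.9   31. ] [236.6 321.6] [373.  493.1]
spine end [ 620.7 -246.6   31. ] [218.5 321. ] [227.7 488.1]
bar R scene-frame [ 0.59802386 -0.22060533] [229.86528241 307.36271469] [318.92225929 378.90171755]
```

View pics/s11.png

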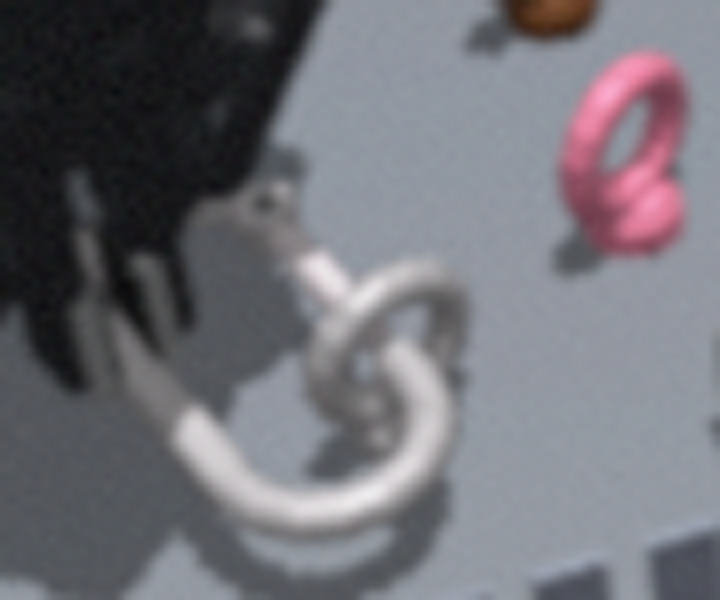

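Call:
send_rows:
  rows:
    - [-0.01,0,0,0]
    - [-0.02,0,0,0]
    - [-0.03,-0.001,0,0]
    - [-0.04,-0.002,0,0]
    - [-0.05,-0.002,0,0]
    - [-0.058,-0.003,0,0]
    - [-0.064,-0.003,0,0]
    - [-0.064,-0.003,0,0]

```text
time: 12.32
eef_pos: [0.5512, -0.2648, 0.0446]
tcp_rot: [0.987, 0.16, -0.0, -0.0]
contact_force: [0.3, -0.3, -2.5]
opening: 0.096
```

```bash
python3 snap.py 12 1
```

```text
12.325 [ 551.2 -264.8   44.6] yaw 18.47 F [ 0.28 -0.28 -2.52] T [-0.073  0.002  0.021] 0.09583104824062927
```

View pics/s12.png

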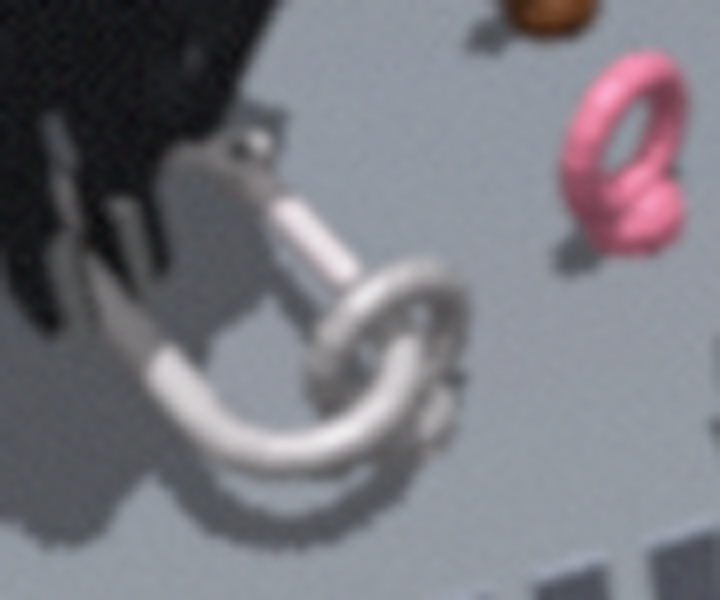

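Call:
send_rows:
  rows:
    - [-0.0073,0.001,0,0]
    - [-0.0136,0.0021,0,0]
    - [-0.02,0.0001,0,0]
    - [-0.023,-0.001,0,0]
    - [-0.023,-0.001,0,0]

```text
time: 13.1
eef_pos: [0.5447, -0.265, 0.0447]
tcp_rot: [0.987, 0.16, 0.0, 0.0]
contact_force: [2.0, 1.3, -2.5]
opening: 0.096
```

```bash
python3 snap.py 13 1
```

```text
13.1 [ 544.7 -265.    44.7] yaw 18.46 F [ 2.02  1.29 -2.45] T [ 0.071 -0.269 -0.016] 0.09626047705847231
```

View pics/s13.png

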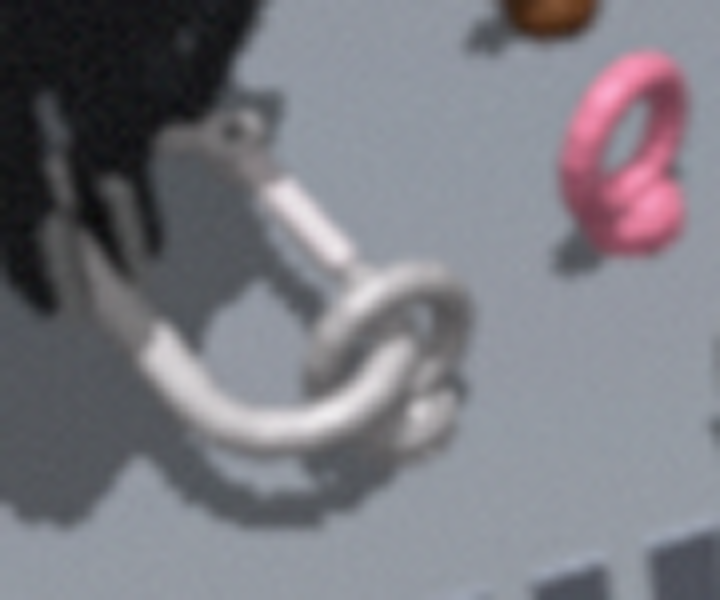

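Call:
send_rows:
  rows:
    - [-0.0016,-0.0005,0,0]
    - [-0.0032,-0.001,0,0]
    - [-0.0047,-0.0016,0,0]
    - [-0.0047,-0.0016,0,0]

```text
time: 13.75
eef_pos: [0.5431, -0.2658, 0.0447]
tcp_rot: [0.987, 0.16, 0.0, 0.0]
contact_force: [1.5, 0.8, -2.1]
opening: 0.099
```

Call:
send_rows:
  rows:
    - [-0.0016,-0.0005,0,0]
    - [-0.0032,-0.001,0,0]
    - [-0.0047,-0.0016,0,0]
    - [-0.0047,-0.0016,0,0]

```text
time: 14.25
eef_pos: [0.5416, -0.2661, 0.0447]
tcp_rot: [0.987, 0.161, -0.0, 0.0]
contact_force: [1.4, 1.0, -2.4]
opening: 0.098
```

Call:
send_rows:
  rows:
    - [-0.0016,-0.0005,0,0]
    - [-0.0032,-0.001,0,0]
    - [-0.0047,-0.0016,0,0]
    - [-0.0047,-0.0016,0,0]

```text
time: 14.75
eef_pos: [0.5402, -0.2666, 0.0447]
tcp_rot: [0.987, 0.161, -0.0, 0.0]
contact_force: [1.6, -0.4, -2.1]
opening: 0.097
```

Call:
send_rows:
  rows:
    - [-0.0016,-0.0003,0,0]
    - [-0.0032,-0.0006,0,0]
    - [-0.005,-0.001,0,0]
    - [-0.005,-0.001,0,0]

```text
time: 15.25
eef_pos: [0.5387, -0.2669, 0.0447]
tcp_rot: [0.987, 0.161, -0.0, 0.0]
contact_force: [1.9, 1.2, -1.4]
opening: 0.096
```

Call:
send_rows:
  rows:
    - [-0.0016,-0.0003,0,0]
    - [-0.0032,-0.0006,0,0]
    - [-0.005,-0.001,0,0]
    - [-0.005,-0.001,0,0]

```text
time: 15.75
eef_pos: [0.5371, -0.2671, 0.0446]
tcp_rot: [0.987, 0.161, -0.0, -0.0]
contact_force: [1.5, 0.7, -1.4]
opening: 0.097
```

```bash
python3 snap.py 14 1
```

```text
15.75 [ 537.1 -267.1   44.6] yaw 18.48 F [ 1.53  0.7  -1.42] T [-0.025 -0.392 -0.109] 0.09698681679913193
```

View pics/s14.png

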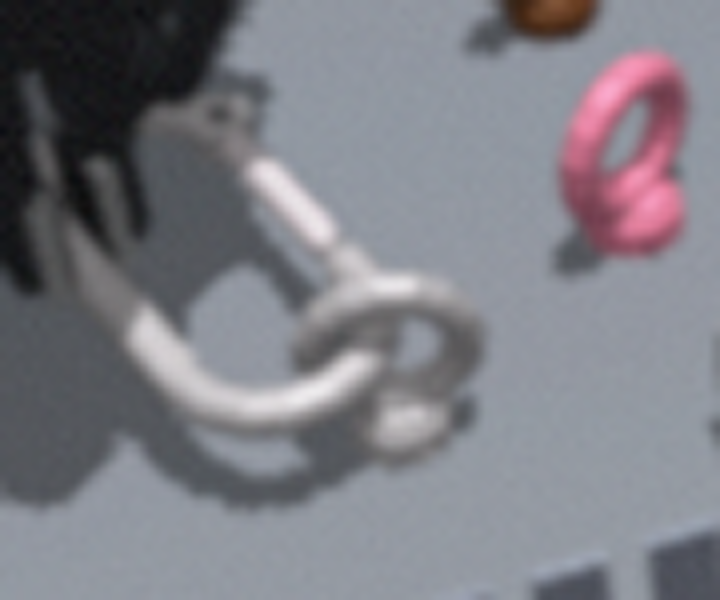

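Call:
send_rows:
  rows:
    - [-0.0016,-0.0002,0,0]
    - [-0.0032,-0.0003,0,0]
    - [-0.005,-0.0005,0,0]
    - [-0.005,-0.0005,0,0]

```text
time: 16.4
eef_pos: [0.536, -0.2672, 0.0447]
tcp_rot: [0.987, 0.16, 0.0, 0.0]
contact_force: [4.1, 2.3, -3.4]
opening: 0.096
```

Call:
send_rows:
  rows:
    - [-0.001,-0.0003,0,0]
    - [-0.0016,-0.0005,0,0]
    - [-0.0016,-0.0005,0,0]

```text
time: 16.77
eef_pos: [0.5358, -0.2672, 0.0448]
tcp_rot: [0.987, 0.16, 0.001, -0.0]
contact_force: [5.2, 1.8, -2.2]
opening: 0.101
```

Call:
send_rows:
  rows:
    - [-0.001,-0.0003,0,0]
    - [-0.0019,-0.0006,0,0]
    - [-0.0019,-0.0006,0,0]

```text
time: 17.15
eef_pos: [0.5357, -0.2672, 0.0449]
tcp_rot: [0.987, 0.16, 0.001, 0.0]
contact_force: [7.0, 2.1, -3.5]
opening: 0.094
```

Call:
send_rows:
  rows:
    - [-0.0011,-0.0004,0,0]
    - [-0.0022,-0.0007,0,0]
    - [-0.0022,-0.0007,0,0]

```text
time: 17.52
eef_pos: [0.5356, -0.2671, 0.0449]
tcp_rot: [0.987, 0.16, 0.002, -0.0]
contact_force: [8.5, 4.3, -3.5]
opening: 0.099
```

Call:
send_rows:
  rows:
    - [-0.0008,-0.0002,0,0]
    - [-0.0008,-0.0002,0,0]
    - [-0.0008,-0.0002,0,0]

```text
time: 17.9
eef_pos: [0.5355, -0.2671, 0.045]
tcp_rot: [0.987, 0.16, 0.002, -0.0]
contact_force: [8.3, 4.9, -3.8]
opening: 0.099
```

```bash
python3 snap.py 15 1; python3 snap.py 16
```

```text
17.9 [ 535.5 -267.1   45. ] yaw 18.4 F [ 8.3   4.94 -3.79] T [ 0.555 -1.335 -0.135] 0.0985967146180485
18.05 [ 535.5 -267.1   45. ] yaw 18.4 F [ 8.91  3.11 -3.51] T [ 0.519 -1.428 -0.247] 0.09853699795361227
```

Call:
send_rows:
  rows:
    - [0,0,0,0]
    - [0,0,0,0]
    - [0,0,0,0]
    - [0,0,0,0]
    - [0,0,0,0]

```text
time: 18.68
eef_pos: [0.5355, -0.2671, 0.0449]
tcp_rot: [0.987, 0.16, 0.002, -0.0]
contact_force: [8.4, 3.8, -2.4]
opening: 0.095
```

Call:
send_rows:
  rows:
    - [0,0,0,0]
    - [0,0,0,0]
    - [0,0,0,0]
    - [0,0,0,0]
    - [0,0,0,0]

```text
time: 19.3
eef_pos: [0.5355, -0.2671, 0.0449]
tcp_rot: [0.987, 0.16, 0.002, -0.0]
contact_force: [9.0, 3.5, -3.2]
opening: 0.095
```

View pics/s15.png

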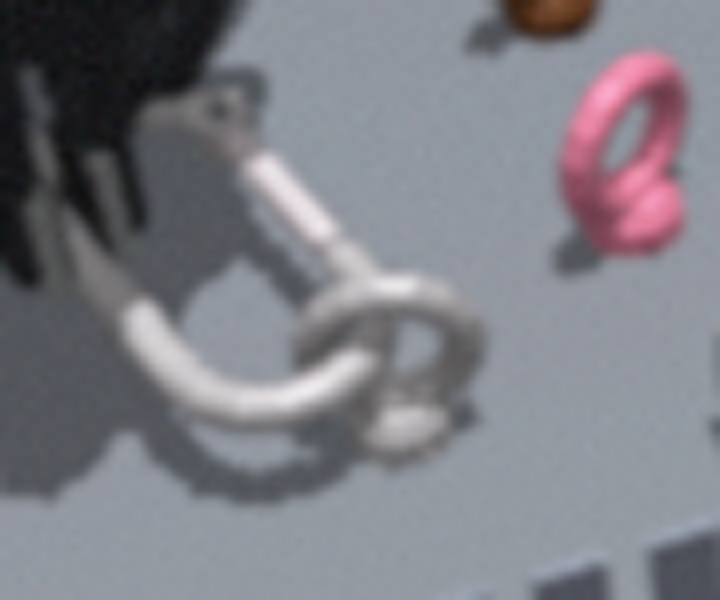

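Call:
send_rows:
  rows:
    - [-0.0008,-0.0002,0,0]
    - [-0.0008,-0.0002,0,0]
    - [-0.0008,-0.0002,0,0]
    - [-0.0008,-0.0002,0,0]
    - [-0.0008,-0.0002,0,0]
    - [-0.0008,-0.0002,0,0]

```text
time: 20.05
eef_pos: [0.5354, -0.2671, 0.0449]
tcp_rot: [0.987, 0.16, 0.002, -0.0]
contact_force: [9.6, 4.6, -3.1]
opening: 0.098
```

Call:
send_rows:
  rows:
    - [0,0,0,0]
    - [0,0,0,0]
    - [0,0,0,0]
    - [0,0,0,0]
    - [0,0,0,0]

```text
time: 20.68
eef_pos: [0.5354, -0.2671, 0.045]
tcp_rot: [0.987, 0.16, 0.002, -0.0]
contact_force: [9.0, 4.5, -3.1]
opening: 0.094
```

Call:
send_rows:
  rows:
    - [0,0,0,0]
    - [0,0,0,0]
    - [0,0,0,0]

```text
time: 21.05
eef_pos: [0.5354, -0.2671, 0.045]
tcp_rot: [0.987, 0.16, 0.002, -0.0]
contact_force: [9.7, 4.2, -4.7]
opening: 0.098
```

Call:
send_rows:
  rows:
    - [0.003,0.001,0,0]
    - [0.006,0.002,0,0]
    - [0.0095,0.0032,0,0]
    - [0.0115,0.0038,0,0]
    - [0.0115,0.0038,0,0]

```text
time: 21.68
eef_pos: [0.5362, -0.2668, 0.0443]
tcp_rot: [0.987, 0.161, -0.001, -0.0]
contact_force: [0.1, 0.7, -1.6]
opening: 0.098
```

Call:
send_rows:
  rows:
    - [0,0,-0.005,0]
    - [0,0,-0.01,0]
    - [0,0,-0.015,0]
    - [0,0,-0.015,0]

```text
time: 22.18
eef_pos: [0.5371, -0.2668, 0.0402]
tcp_rot: [0.987, 0.161, 0.0, -0.0]
contact_force: [1.3, 0.9, -1.0]
opening: 0.098
```

Lower another millimetre, then release.

Call:
send_rows:
  rows:
    - [0.003,0.001,-0.004,0]
    - [0.003,0.001,-0.004,0]
    - [0.003,0.001,-0.004,0]

```text
time: 22.55
eef_pos: [0.538, -0.2665, 0.039]
tcp_rot: [0.987, 0.161, 0.0, 0.0]
contact_force: [0.1, 1.1, -0.1]
opening: 0.093
```

```bash
python3 snap.py 17 1
```

```text
22.55 [ 538.  -266.5   39. ] yaw 18.48 F [ 0.07  1.07 -0.05] T [ 0.213 -0.237  0.042] 0.09304686307342933
```

View pics/s17.png

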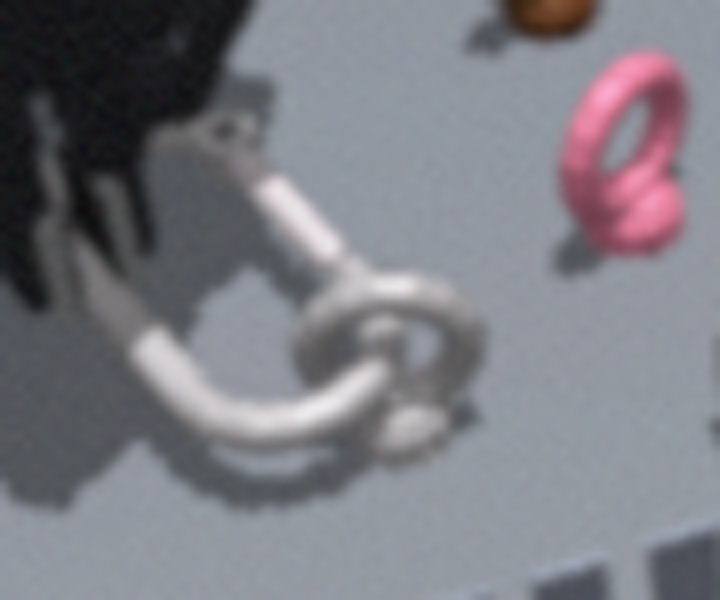

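Call:
send_rows:
  rows:
    - [0,0,0,0]
    - [0,0,0,0]
    - [0,0,0,0]
    - [0,0,0,0]
    - [0,0,0,0]
    - [0,0,0,0]
  jaw: 0.64

```text
time: 23.45
eef_pos: [0.5379, -0.2665, 0.0389]
tcp_rot: [0.987, 0.161, -0.0, 0.0]
contact_force: [0.1, -0.4, -0.6]
opening: 0.357
```

```bash
python3 snap.py 18 1
```

```text
23.45 [ 537.9 -266.5   38.9] yaw 18.48 F [ 0.07 -0.45 -0.63] T [-0.019 -0.014  0.013] 0.3571016748276287
```

View pics/s18.png

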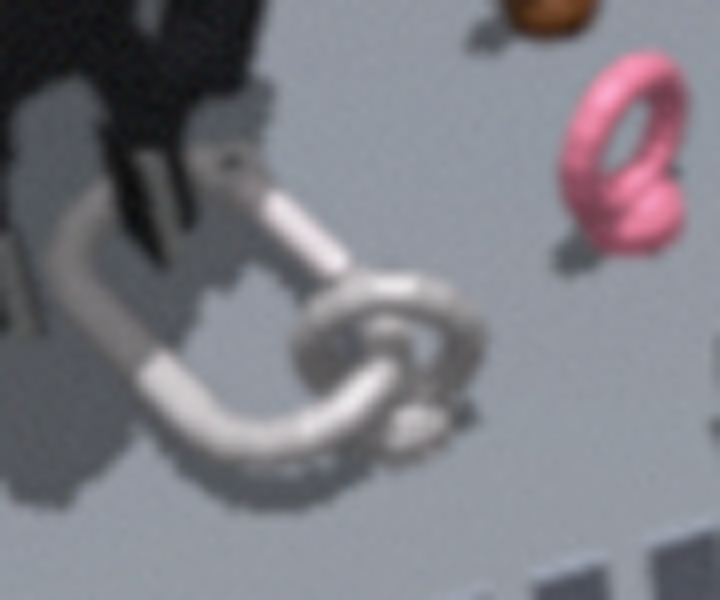

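Call:
send_rows:
  rows:
    - [0,0,0.03,0]
    - [0,0,0.08,0]
    - [0,0,0.2,0]
    - [0,0,0.4,0]
    - [0,0,0.5,0]
    - [0,0,0.5,0]

```text
time: 24.35
eef_pos: [0.5398, -0.2678, 0.1943]
tcp_rot: [0.987, 0.161, 0.003, 0.003]
contact_force: [-0.3, 0.0, 1.1]
opening: 0.363
```

Call:
send_rows:
  rows:
    - [-0.2,-0.3,0.2,0]
    - [-0.2,-0.3,0.2,0]
    - [-0.2,-0.3,0.2,0]
    - [-0.2,-0.3,0.2,0]
    - [-0.2,-0.3,0.2,0]
    - [-0.2,-0.3,0.2,0]

```text
time: 25.1
eef_pos: [0.4781, -0.3552, 0.2476]
tcp_rot: [0.987, 0.161, -0.001, -0.001]
contact_force: [0.9, 0.1, 1.2]
opening: 0.356
```

```bash
python3 snap.py 19 1
python3 - <<'E'
from h import *
T=avg("top",3); np.save("top_now.npy",T)
cv2.imwrite("pics/t19.png",cv2.resize(T[190:270,340:440,::-1].astype(np.uint8),None,fx=7,fy=7,interpolation=cv2.INTER_CUBIC))
E
```

```text
25.1 [ 478.1 -355.2  247.6] yaw 18.57 F [0.85 0.13 1.24] T [ 0.022 -0.001 -0.048] 0.3558814562810729
```

View pics/s19.png

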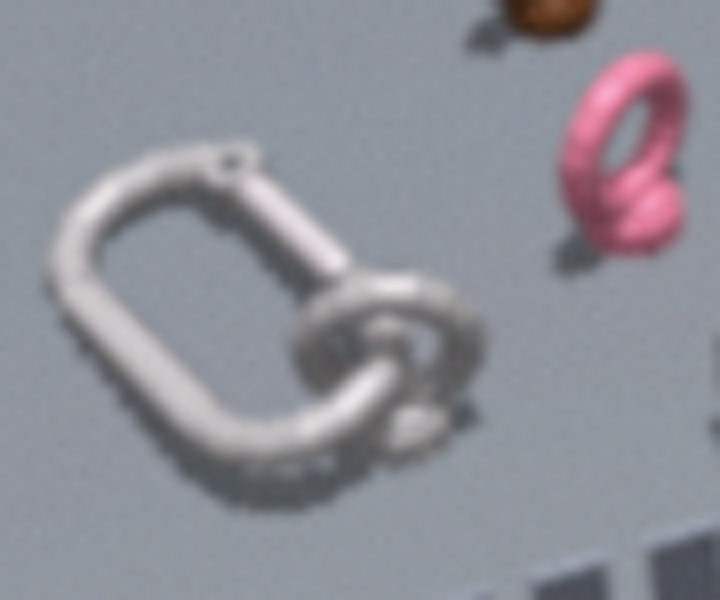

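View pics/t19.png

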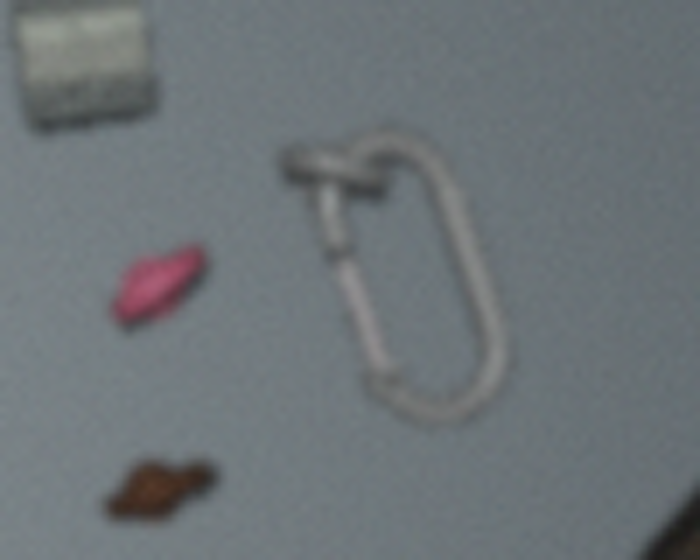

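```bash
python3 -c "
from plant import workorder; print(workorder.sign_off())"
```

```text
the job is handed in; nothing more can be done
None
```

The loose snap hook is clipped into the free bare-steel eye (the one on the right), pull-tested and released, and I handed the job in at about 25 s.

- **Clipping:** I gripped the hook on its spine and turned it in line with the eye. The ring's bar pressed the gate open at about 4–5 N. I then drew the hook back until the gate sprang shut behind the bar.
- **Pull test:** The eye turned with the hook for about 8 mm before its collar bound. I then raised the pull in small steps to about 9.5 N for 1.4 s. After that it stayed at about 10.5 N for another second. The readings go up and down by about 0.7 N, and the highest one I saw was 10.6 N, so under the 15 N limit.
- **Release:** I eased the pull off, lowered the hook until it touched the ring, let go and lifted clear.
- **Last checks:** Both cameras show the ring inside the hook, the gate straight and shut, and the neighbouring pink and brown eyes where they were. From the top picture I estimate the bar at about x = 41 mm in the hook, against the 30 mm needed to count as seated.
- **Disagreements:** The two cameras differed by 2–3 mm in absolute position, but the hook-to-eye distance agreed to about 1 mm. On the gripped 11 mm bar the gripper opening read about 8 mm, though the grip held throughout. No check failed.

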